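Drive out the stuck cross pin and free the bronze

TASK

The small bronze is locked in its steel mount by a stuck headed cross pin. Take the drift punch from its wooden rest and drive the pin out from its plain end until it is clear of the bronze's foot, lay the punch back in its rest, then lift the bronze out of the mount and stand it upright on the wooden riser, setting it down gently. Leave the jar, bottle, tin and little pot where they are.

Things in the scene. Friction and masses are not known exactly. Their poses are not given: they have to be found in the camera images.
- mount: Grey painted steel mount: base slab 22 mm thick, x +-50, y -115 to +35 mm, two cheeks 60 mm wide (x), tops 64 mm above the bench, 31 mm slot between them. Origin on the bench under the slot's centre. Its y axis is the pin's line, 42 mm up. Near cheek: y +15.5 to +31.5 mm, 18 mm bore. Far cheek: y -15.5 to -39.5, same bore, holds the pin. Stop plate at y -105 to -113, 61 mm high.
- bore (a point): Centre of the mouth of the 18 mm bore in the outer face of the near cheek, 42 mm above the bench, at y = +31.5 mm of the mount; axes as the mount's. The punch goes in here, along the mount's -y.
- pin (a joint): How far the pin is driven, m: 0 with its head against the far cheek; starts at 0 to 0.006, stop at 0.055. It leaves the bronze's foot at 0.042; about 0.050 is well clear. It moves only along the mount's -y, is stuck with 9 N of friction (10 to 11 N pushed slowly) and stays where it is left, held in the far cheek.
- pin_tail (a point): Centre of the plain end of the dark steel pin (16 mm diameter, 67 mm long; a head 26 mm across and 6 mm thick at its other end). At the start it lies inside the bore, 4 to 10 mm behind the near cheek's outer face; it moves with the pin. Axes as the mount's.
- punch_mid (a point): Balance point, on the axis, of the steel drift punch: round bar 200 mm long, 0.22 kg. x points to the tip. Shank 16 mm in diameter from x -83 to +52 mm, then a straight nose 10 mm in diameter to the tip at x +117 mm. It lies level in the rest, axis 33 mm above the bench; grip it across the shank here, between the two supports.
- rest_mid (a point): Where punch_mid belongs when the punch lies in its rest; 33 mm above the bench, x axis along the rest towards the tip. The wooden rest is fixed: a thin base with two V supports 14 mm thick at x -60 and +42 mm, up to 38 mm high, so 88 mm clear between them.
- casting_mid (a point): Centre of the bronze's barrel, on its upright axis, 82 mm above its foot's underside (104 mm above the bench at the start; axes as the mount's). Bronze 130 mm high, 0.5 to 0.8 kg: flat-bottomed foot 44 (x) x 28 (y) x 44 mm high with a 19 mm cross hole, 42 mm deep in the slot; thin neck; round barrel 42 mm in diameter, 66 to 98 mm up (grip here); small tilted block on top.
- riser_top (a point): Centre of the top of the fixed plywood riser, 220 mm (x) x 140 mm (y), 50 mm high. A little pot stands on its top near x +75, y +35 mm.
- jar: Bystander: glass jar with black lid, 72 mm across, 100 mm high; origin under its centre.
- bottle: Bystander: white bottle, 70 mm across, 190 mm high; origin under its centre.
- tin: Bystander: flat brass-coloured wax tin, 60 mm across, 24 mm high, beside the mount; origin under its centre.
- pot: Bystander: little amber pot, 44 mm across, 45 mm high, on the riser; origin under its centre.
- casting: The bronze's own frame: origin at the centre of its foot's underside, axes as casting_mid.
- punch: The punch's own frame, the same as punch_mid.
- punch_tip (a point): Centre of the punch's flat tip, on its axis, 117 mm from punch_mid along its x.
Mind the look-alikes: they are no part of the job. There is more than one size of the casting; the job needs the smaller. Of the things that look like the punch, the larger one is meant.

How it is judged:
By the outcome, as a careful person would: the job done as asked, in the order asked, and still so for the second after the job is handed in, with the robot touching nothing.
It also fails if it takes over 64 s, if anything falls off the work surface, if the arm or the gripper's body presses on something with over 40 N, if the wrist force passes 120 N, or if a joint passes its speed limit or range.

ROBOT

A 7-joint arm with a two-finger parallel gripper is mounted at the origin on the work surface. World frame = base frame: x ahead of the robot, y to its left, z up, the work surface at z = 0. Lengths are in m, angles in rad, forces in N, time in s.
With the tool pointing down it reaches from about 0.35 to 0.9 m from the base axis. Payload 8.1 kg.
Tool frame: the origin (TCP) lies at the very end of the fingers, on their centre line; the grasp point (between the pads) lies 19 mm behind it (grasp_offset is the distance from the TCP to the grasp point, in m); z points along the fingers, y is the line along which they close (so a half turn about z gives the same grasp; the last joint's range is limited). The gripper opens to 92 mm and grips with 3 to 60 N. Pads are 19 mm wide; open, the fingers measure 130 mm over their backs; the gripper's body (75 mm by 190 mm) begins 47 mm behind the grasp point.
Start: joints at [1.08, 0.434, 0.025, 1.573, -0.012, 1.134, -0.075], TCP at [0.236, -0.579, 0.227] pointing down, gripper open.
Joint ranges: [-2.62, 2.62], [-0.44, 2.09], [-1.27, 1.32], [0.08, 2.57], [-1.32, 4.46], [0.12, 2], [-2.74, 2.74]. Speed limits (rad/s): [2.22, 2.22, 3.01, 3.01, 3.14, 3.14, 3.14].

INTERFACE

Orientations are given as a rotation vector (axis times angle).
In Python, from cell import observe, get_image, camera_params, sign_off, silhouettes, grasp_offset gives the robot as it stands. The module is installed in compiled form; this text tells all that it offers.
- The arm moves only by the tool jog_arm, never from a script. Its argument "motion" is a list that holds one entry, the list of rows, each a list of 7 numbers: the shift along the tool's x, y, z in m, then the turn, a rotation vector about the tool's x, y, z in rad, then the closure, from -1 (fully open) to 1 (shut), so that 0 is half open. In form: [[[dx, dy, dz, wx, wy, wz, hand], ...]]. A call has 1 to 10 rows; each row is the pose to reach, as a shift and turn from the pose commanded when the call began, along the tool's axes at that moment; what a row does not reach only later rows make up. A row lasts 1/12 s, in which the tool goes at most 41.7 mm and 7.16 degrees, less where a joint would pass 70% of its speed; a pose out of reach is approached as far as the arm can. A call with a gripper value outside its range is refused whole. The fingers move at their own pace and stop on an object; "force" is the grip in N (left out, the last holds). Time passes only in rows, so rows that repeat a pose let the fingers close. It gives the time, the measured TCP pose, the force, the opening and the grip force at its end, in the units of the state.
- observe(): the state, without advancing time (a new reading comes with each control period).
- get_image(name): name is "side" or "top" or "wrist"; returns the picture (480x640x3 uint8, red, green, blue); there is no depth.
- camera_params(name): a dict with "vertical_fov" (degrees; the focal length in pixels is half the picture's height over the tangent of half this angle, whatever the lens; pixels are square), "cx", "cy" (the principal point, pixels), "T" (4x4, takes a point from camera to world coordinates). Camera axes: x right, y down, z forward; pixel columns grow to the right and rows downward; lengths in m; the calibration is good to about 2 mm. A picture is of the moment at which its call begins: read the wrist's pose just before it. camera_params takes no time and is no camera call; for the wrist camera it gives the pose at the moment of the call.
- sign_off(): hands the job in; it is judged then, once.
Trained networks look in the newest picture that a camera, given by its name, has taken for a name from the list of things; names that differ only in an ending like _2 or _b are one class to them, and where a whole thing is asked for, a point or a joint stands for the part that bears it (a point fixed in the world has none). Each returns a list of dicts, best first, with "p" (0 to 1); they miss things now and then, are a little off and sometimes report something else, mostly with a low value. They report only what shows in the picture. A call takes as long as a camera call. They do not tell look-alikes from the thing itself.
- silhouettes(query, camera): "mask" (480x640 bool, what is visible of it) and "pixel" ([column, row] in pixels, amid what is visible of it).
The state is a dict: "clock": time; "joints": joint angles; "dq": joint speeds; "joint_efforts": joint torques, N m; "position": TCP position; "ee_rot": TCP orientation; "force": force on the tool from outside, world axes, zero at the start; "ft_torque": the same for the moment, N m; "width": opening from 0.0 (shut) to 1.0 (fully open); "gripper_force": force on a finger pad.
Only numpy, scipy, OpenCV 4.12 (cv2) and the standard library are available. Lean on these libraries where they do the work, as an engineer would, in place of code of your own. Each camera call takes 0.05 s, during which the arm holds its last target. There are 200 camera calls.

## Working session

There is one attempt and no reset: what is moved stays moved. The work goes in short steps, Python scripts to look and compute and a tool call to move; the robot and the scene stay as the last step left them, time stands still between calls to the robot, and variables do not carry over. Pictures are saved under pics/ and viewed, at most 10 in all, crops included, and the job is handed in when it is done.

Besides the shell and the picture viewer there is one more tool, called after "Emit:" as name([rows], argument=value, ...), one row to a line, values as JSON. jog_arm: Moves the arm, as the interface text tells. Its arguments: {"type":"object","properties":{"motion":{"type":"array"},"force":{"type":"number"}},"required":["motion"]}

```bash
mkdir -p pics; cat > h.py <<'E'
import numpy as np, cv2
from cell import *
from scipy.spatial.transform import Rotation as R
def cam(n):
    p=camera_params(n); f=240/np.tan(np.radians(p["vertical_fov"])/2); return f,p["cx"],p["cy"],np.array(p["T"])
def ray(n,px,z,c=None):
    f,cx,cy,T=c or cam(n); d=T[:3,:3]@np.array([(px[0]-cx)/f,(px[1]-cy)/f,1]); o=T[:3,3]
    return o+d*(z-o[2])/d[2]
def proj(n,P,c=None):
    f,cx,cy,T=c or cam(n); q=(np.atleast_2d(P)-T[:3,3])@T[:3,:3]; return np.c_[cx+f*q[:,0]/q[:,2],cy+f*q[:,1]/q[:,2]]
def snap(n,fn=None):
    im=get_image(n)
    if fn: cv2.imwrite("pics/"+fn,im[:,:,::-1])
    return im
E
python3 - <<'E'
from h import *
a=snap("top","top0.png");b=snap("side","side0.png")
for n in("top","side"):
    f,cx,cy,T=cam(n);print(n,f,cx,cy,T.round(4).tolist())
for n,z in (("mount",0.03),("casting",.1),("punch",.033),("rest_mid",.02),("riser_top",.05),("pin",.04),("tin",.024),("jar",.1),("bottle",.19),("pot",.09)):
    for s in silhouettes(n,"top"): print(n,round(s["p"],2),np.round(s["pixel"]),s["mask"].sum(),ray("top",s["pixel"],z).round(3))
s=observe();print(s["clock"],s["position"],s["ee_rot"],grasp_offset)
E
```

```text
top 487.14693579313996 323.1922746693608 242.25640506334747 [[-0.0032, -0.9997, 0.0228, 0.5346], [-1.0, 0.003, -0.009, 0.0439], [0.0089, -0.0228, -0.9997, 1.0336], [0.0, 0.0, 0.0, 1.0]]
side 459.0184113692206 311.75614233210945 243.66180999024854 [[-0.989, -0.0917, 0.1157, 0.4464], [-0.1465, 0.7087, -0.6901, 0.6765], [-0.0188, -0.6995, -0.7144, 0.7765], [0.0, 0.0, 0.0, 1.0]]
mount 0.94 [399. 265.] 3107 [ 0.509 -0.121  0.03 ]
casting 0.79 [323. 352.] 1251 [0.347 0.037 0.1  ]
punch 0.63 [147. 186.] 365 [0.674 0.397 0.033]
punch 0.61 [156. 268.] 626 [0.506 0.378 0.033]
rest_mid 0.93 [161. 261.] 1181 [0.52  0.371 0.02 ]
riser_top 0.89 [518. 259.] 7499 [ 0.523 -0.359  0.05 ]
tin 0.91 [386. 316.] 678 [ 0.404 -0.096  0.024]
tin 0.65 [378. 268.] 448 [ 0.503 -0.079  0.024]
jar 0.66 [399. 136.] 1305 [ 0.76  -0.112  0.1  ]
bottle 0.64 [496. 144.] 1896 [ 0.724 -0.266  0.19 ]
pot 0.66 [501. 218.] 498 [ 0.602 -0.311  0.09 ]
pot 0.3 [518. 260.] 7303 [ 0.52  -0.342  0.09 ]
0.6 [ 0.23630844 -0.57861805  0.2267411 ] [ 3.08270819e+00  6.05188966e-01 -2.58435884e-05] 0.0188
```

View pics/top0.png

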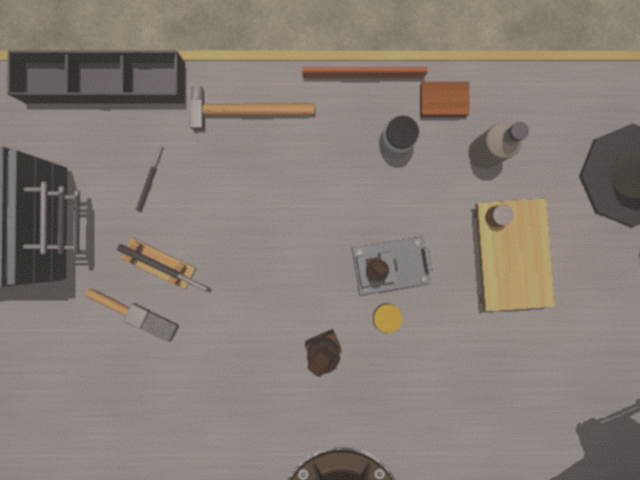

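View pics/side0.png

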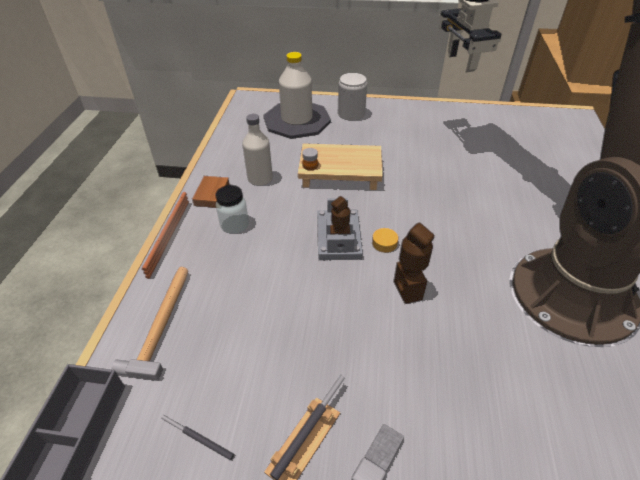

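The top view shows the mount at (392,265) with the small bronze at (377,268), its stop plate on the right. The punch lies in its rest at (160,266) with its tip at (210,291). The decoys are the small punch at (150,180) and the big bronze at (323,352). The riser is at (516,255) with the pot at (502,215). Next I fit models to the masks.

```bash
cat >> h.py <<'E'
from scipy.optimize import minimize
def box(x0,x1,y0,y1,z0,z1): return np.array([[x,y,z] for x in(x0,x1) for y in(y0,y1) for z in(z0,z1)],float)/1000
MOUNT=[box(-50,50,-115,35,0,22),box(-30,30,15.5,31.5,22,64),box(-30,30,-39.5,-15.5,22,64),box(-30,30,-113,-105,22,61)]
def cyl(x0,x1,r): 
    a=np.linspace(0,2*np.pi,24,endpoint=False); return np.array([[x,r*np.cos(t),r*np.sin(t)] for x in(x0,x1) for t in a])/1000
PUNCH=[cyl(-83,52,8),cyl(52,117,5)]
RISER=[box(-110,110,-70,70,-12,0)]
def render(n,parts,p,z,c,S=4):
    Rm=R.from_euler("z",p[2]).as_matrix(); m=np.zeros((480*S,640*S),np.uint8)
    for b in parts:
        q=proj(n,b@Rm.T+[p[0],p[1],z],c); h=cv2.convexHull(((q+.5)*S-.5).astype(np.float32)); cv2.fillConvexPoly(m,np.round(h*16).astype(np.int32),255,shift=4)
    return cv2.resize(m,(640,480),interpolation=cv2.INTER_AREA)/255.
def fit(parts,z,views,p0,ign={}):
    cs={n:cam(n) for n in views}
    def cost(u):
        p=[p0[0]+u[0]*.01,p0[1]+u[1]*.01,p0[2]+u[2]*.1]; t=0
        for n,m in views.items():
            d=np.abs(render(n,parts,p,z,cs[n])-m)
            if n in ign: d=d*~ign[n]
            t+=d.sum()/m.sum()
        return t
    r=minimize(cost,[0,0,0],method="Nelder-Mead",options=dict(initial_simplex=[[-.6,-.6,-.6],[1,-.5,0],[-.5,1,.4],[.3,.3,1]],xatol=.005,fatol=1e-5))
    return np.array([p0[0]+r.x[0]*.01,p0[1]+r.x[1]*.01,p0[2]+r.x[2]*.1]),r.fun
def best(q,n,px): 
    L=[s for s in silhouettes(q,n)]
    return min(L,key=lambda s:np.hypot(*(np.array(s["pixel"])-px)))["mask"] if L else None
E
python3 - <<'E'
from h import *
get_image("top")
mt=best("mount","top",(392,265)); pt=best("punch","top",(160,266)); rt=best("riser_top","top",(518,255))
ct=[(round(s["p"],2),np.round(s["pixel"]).tolist(),s["mask"].sum()) for s in silhouettes("casting","top")]
get_image("side")
ms=best("mount","side",(340,235)); ps=best("punch","side",(310,430)); cs=best("casting","side",(340,215)); rs=best("riser_top","side",(340,165))
print(ct,[ (m.sum(),np.argwhere(m).mean(0)[::-1].round(1)) for m in (mt,pt,rt,ms,ps,cs,rs)])
np.savez("m.npz",mt=mt,pt=pt,rt=rt,ms=ms,ps=ps,cs=cs,rs=rs)
it=np.zeros((480,640),bool); it[250:288,360:395]=1
iss=cv2.dilate(cs.astype(np.uint8),np.ones((5,5)))>0; iss[192:235,325:358]=1
for v in ({"top":mt},{"side":ms},{"top":mt,"side":ms}): print("mount",fit(MOUNT,0,v,(.509,-.085,.05),{"top":it,"side":iss}))
a=np.arctan2(-.17,-.09)
for v in ({"top":pt},{"side":ps},{"top":pt,"side":ps}): print("punch",fit(PUNCH,.033,v,(.506,.378,a)))
print("riser",fit(RISER,.05,{"top":rt},(.523,-.359,.05)))
E
```

```text
[(0.83, [378.0, 270.0], np.int64(442)), (0.77, [322.0, 348.0], np.int64(1302))] [(np.int64(3083), array([394.5, 264.6])), (np.int64(719), array([159.1, 266.2])), (np.int64(7198), array([515.6, 257.3])), (np.int64(1795), array([338. , 237.7])), (np.int64(1094), array([304.3, 431.1])), (np.int64(651), array([339.8, 216.4])), (np.int64(2704), array([344.1, 163.6]))]
mount (array([ 0.50338378, -0.06754536,  0.15370953]), np.float64(0.0436320619717235))
mount (array([ 0.50688725, -0.06631781,  0.15863728]), np.float64(0.040506854552405915))
mount (array([ 0.50497437, -0.0668829 ,  0.15425071]), np.float64(0.12534441806614305))
punch (array([ 0.51344946,  0.37897781, -2.01773221]), np.float64(0.10614415446289784))
punch (array([ 0.51677461,  0.38062198, -2.02053937]), np.float64(0.08218804889414631))
punch (array([ 0.51582053,  0.38055391, -2.01983418]), np.float64(0.3363326438807808))
riser (array([ 0.53140678, -0.35471506,  0.05699016]), np.float64(0.09612909904167279))
```

```bash
cat >> h.py <<'E'
def go(*targets):
    s=observe(); Rc=R.from_rotvec(s["ee_rot"]).as_matrix(); p=np.array(s["position"])
    x=Rc[:,0]; print("t",round(s["clock"],2),"tcp",p.round(4),"hd",round(np.arctan2(x[1],x[0]),4),"tilt",(Rc[:2,2]).round(4),"F",np.round(s["force"],1),"w",round(s["width"],3),"gf",round(s["gripper_force"],1),"q",np.round(s["joints"],2))
    for t,h in targets:
        Rt=R.from_euler("z",h).as_matrix()@np.diag([1,-1,-1]); print(" ",t,h,"->",(Rc.T@(np.array(t)-p)).round(4),R.from_matrix(Rc.T@Rt).as_rotvec().round(4), "dist",np.linalg.norm(np.array(t)-p).round(3))
E
python3 -c "
from h import *
go(((.48,-.05,.28),1.4),((.516,.38,.15),1.122))"
```

```text
t 1.1 tcp [ 0.2363 -0.5786  0.2267] hd 0.3877 tilt [ 0. -0.] F [ 0.1 -0.1 -0.5] w 1.003 gf 0.0 q [ 1.08  0.43  0.02  1.57 -0.01  1.13 -0.08]
  (0.48, -0.05, 0.28) 1.4 -> [ 0.4254 -0.3973 -0.0533] [ 0.     -0.     -1.0123] dist 0.584
  (0.516, 0.38, 0.15) 1.122 -> [ 0.6213 -0.7817  0.0767] [ 0.     -0.     -0.7343] dist 1.002
```

Emit:
jog_arm([
  [[0.425,-0.397,-0.053,0,0,-1.012,-1],[0.425,-0.397,-0.053,0,0,-1.012,-1],[0.425,-0.397,-0.053,0,0,-1.012,-1],[0.425,-0.397,-0.053,0,0,-1.012,-1],[0.425,-0.397,-0.053,0,0,-1.012,-1],[0.425,-0.397,-0.053,0,0,-1.012,-1],[0.425,-0.397,-0.053,0,0,-1.012,-1],[0.425,-0.397,-0.053,0,0,-1.012,-1],[0.425,-0.397,-0.053,0,0,-1.012,-1],[0.425,-0.397,-0.053,0,0,-1.012,-1]],
])

```text
clock: 1.93
position: [0.4103, -0.2, 0.2651]
ee_rot: [2.401, 2.024, 0.0]
force: [1.0, 0.2, 0.5]
width: 0.997
gripper_force: 0.0
```

```bash
python3 -c "
from h import *
go(((.48,-.05,.28),1.4),((.516,.38,.15),1.122))"
```

```text
t 1.93 tcp [ 0.4103 -0.2     0.2651] hd 1.4008 tilt [ 0.0007 -0.0007] F [1.  0.2 0.5] w 0.997 gf 0.0 q [ 0.68  0.15 -0.39  1.88  0.06  1.12  0.1 ]
  (0.48, -0.05, 0.28) 1.4 -> [ 0.1596  0.0433 -0.015 ] [0.0008 0.0005 0.0008] dist 0.166
  (0.516, 0.38, 0.15) 1.122 -> [0.5895 0.006  0.1148] [0.0009 0.0004 0.2788] dist 0.601
```

Emit:
jog_arm([
  [[0.16,0.043,-0.015,0,0,0,-1],[0.16,0.043,-0.015,0,0,0,-1],[0.16,0.043,-0.015,0,0,0,-1],[0.16,0.043,-0.015,0,0,0,-1],[0.16,0.043,-0.015,0,0,0,-1],[0.16,0.043,-0.015,0,0,0,-1]],
])

```text
clock: 2.43
position: [0.4803, -0.0488, 0.2798]
ee_rot: [2.398, 2.03, 0.002]
force: [-0.4, -1.6, 0.1]
width: 1.0
gripper_force: 0.0
```

```bash
python3 - <<'E'
from h import *
c=cam("wrist"); snap("wrist","w1.png"); print(c[0],c[3].round(3).tolist())
m=best("mount","wrist",(320,240)); k=best("casting","wrist",(320,240))
if m is not None:
    ig=np.zeros((480,640),bool)
    if k is not None: ig=cv2.dilate(k.astype(np.uint8),np.ones((9,9)))>0
    print(m.sum(),fit(MOUNT,0,{"wrist":m},(.505,-.067,.155),{"wrist":ig}))
go(((.516,.38,.15),1.122))
E
```

```text
432.9211973535101 [[0.986, -0.159, -0.047, 0.492], [-0.165, -0.946, -0.279, 0.027], [0.0, 0.283, -0.959, 0.438], [0.0, 0.0, 0.0, 1.0]]
12335 (array([ 0.50041518, -0.07050967,  0.1485251 ]), np.float64(0.03646629628746512))
t 2.58 tcp [ 0.4791 -0.0529  0.2793] hd 1.3979 tilt [-0.0007 -0.0007] F [ 0.  -0.8 -0. ] w 1.0 gf 0.0 q [ 0.42  0.2  -0.5   1.8   0.11  1.17 -0.28]
  (0.516, 0.38, 0.15) 1.122 -> [ 0.4329 -0.038   0.129 ] [-0.0004  0.0009  0.2759] dist 0.453
```

View pics/w1.png

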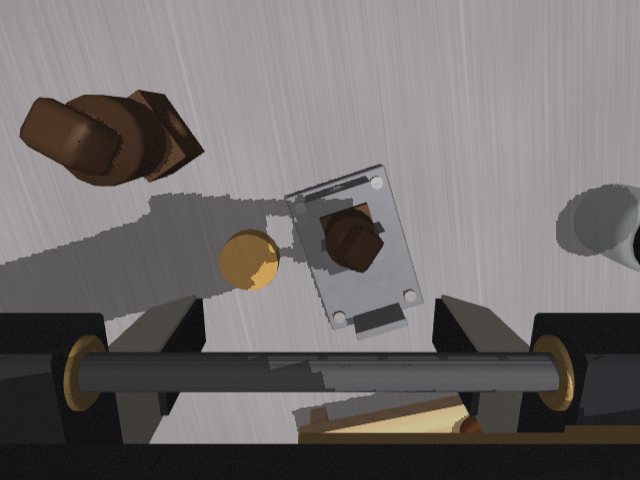

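Emit:
jog_arm([
  [[0.433,-0.038,0.129,0,0,0.276,-1],[0.433,-0.038,0.129,0,0,0.276,-1],[0.433,-0.038,0.129,0,0,0.276,-1],[0.433,-0.038,0.129,0,0,0.276,-1],[0.433,-0.038,0.129,0,0,0.276,-1],[0.433,-0.038,0.129,0,0,0.276,-1],[0.433,-0.038,0.129,0,0,0.276,-1],[0.433,-0.038,0.129,0,0,0.276,-1],[0.433,-0.038,0.129,0,0,0.276,-1],[0.433,-0.038,0.129,0,0,0.276,-1]],
])

```text
clock: 3.42
position: [0.513, 0.3337, 0.1638]
ee_rot: [2.66, 1.668, -0.001]
force: [0.7, -0.1, -0.3]
width: 1.001
gripper_force: 0.0
```

Emit:
jog_arm([
  [[0.019,0,0,0,0,0,-1],[0.019,0,0,0,0,0,-1],[0.019,0,0,0,0,0,-1]],
])

```text
clock: 3.67
position: [0.5207, 0.3504, 0.1639]
ee_rot: [2.659, 1.672, -0.002]
force: [0.2, -0.8, -0.4]
width: 0.999
gripper_force: 0.0
```

```bash
python3 - <<'E'
from h import *
c=cam("wrist"); snap("wrist","w2.png")
m=best("punch","wrist",(320,240))
if m is not None: print(m.sum(),fit(PUNCH,.033,{"wrist":m},(.5155,.380,-2.02)))
go(((.5155,.38,.10),1.122))
E
```

```text
6042 (array([ 0.51250885,  0.37792873, -2.02154197]), np.float64(0.04499354193845694))
t 3.77 tcp [0.521  0.3488 0.1645] hd 1.1209 tilt [ 0.0001 -0.0017] F [ 0.6 -0.7  0.4] w 1.001 gf 0.0 q [-0.32  0.55 -0.53  1.61  0.31  1.07 -1.39]
  (0.5155, 0.38, 0.1) 1.122 -> [ 0.0258 -0.0186  0.0645] [ 0.0009  0.0014 -0.0011] dist 0.072
```

View pics/w2.png

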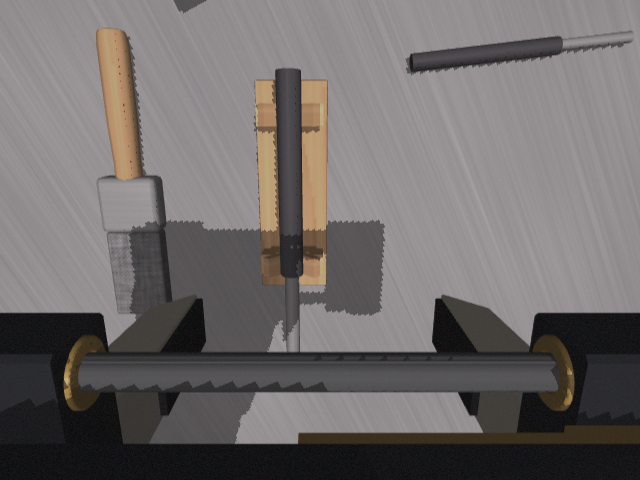

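The wrist view shows the larger punch in its rest, with its shank between rows 70 and 275 at column 290. The decoy punch is at upper right and the brush is well clear on the left. I descend now.

```bash
python3 -c "
from h import *
go(((.5135,.3785,.07),1.1215),((.5135,.3785,.016),1.1215))"
```

```text
t 3.77 tcp [0.521  0.3488 0.1645] hd 1.1209 tilt [ 0.0001 -0.0017] F [ 0.6 -0.7  0.4] w 1.001 gf 0.0 q [-0.32  0.55 -0.53  1.61  0.31  1.07 -1.39]
  (0.5135, 0.3785, 0.07) 1.1215 -> [ 0.0237 -0.0198  0.0945] [ 0.0009  0.0014 -0.0006] dist 0.099
  (0.5135, 0.3785, 0.016) 1.1215 -> [ 0.0237 -0.0198  0.1485] [ 0.0009  0.0014 -0.0006] dist 0.152
```

Emit:
jog_arm([
  [[0.0237,-0.0198,0.095,0,0,0,-0.3],[0.0237,-0.0198,0.095,0,0,0,-0.3],[0.0237,-0.0198,0.095,0,0,0,-0.3],[0.0237,-0.0198,0.095,0,0,0,-0.3],[0.0237,-0.0198,0.12,0,0,0,-0.3],[0.0237,-0.0198,0.148,0,0,0,-0.3],[0.0237,-0.0198,0.148,0,0,0,-0.3],[0.0237,-0.0198,0.148,0,0,0,-0.3]],
])

```text
clock: 4.43
position: [0.5132, 0.3793, 0.0174]
ee_rot: [2.659, 1.671, -0.002]
force: [1.2, -0.3, 0.7]
width: 0.649
gripper_force: 0.0
```

```bash
python3 -c "
from h import *
go(((.5135,.3785,.016),1.1215))"
```

```text
t 4.43 tcp [0.5132 0.3793 0.0174] hd 1.1218 tilt [-0.0004 -0.0016] F [ 1.2 -0.3  0.7] w 0.649 gf 0.0 q [-0.42  0.73 -0.46  1.7   0.42  0.81 -1.53]
  (0.5135, 0.3785, 0.016) 1.1215 -> [-0.0006  0.0006  0.0014] [0.0004 0.0016 0.0003] dist 0.002
```

Emit:
jog_arm([
  [[0,0,0.001,0,0,0,1],[0,0,0.001,0,0,0,1],[0,0,0.001,0,0,0,1],[0,0,0.001,0,0,0,1],[0,0,0.001,0,0,0,1],[0,0,0.001,0,0,0,1]],
], force=20)

```text
clock: 4.93
position: [0.5127, 0.3814, 0.0161]
ee_rot: [2.659, 1.674, 0.001]
force: [1.0, -0.2, -0.3]
width: 0.265
gripper_force: 0.0
```

Emit:
jog_arm([
  [[0,0,0,0,0,0,1],[0,0,0,0,0,0,1],[0,0,0,0,0,0,1],[0,0,0,0,0,0,1],[0,0,0,0,0,0,1]],
], force=20)

```text
clock: 5.35
position: [0.514, 0.3806, 0.016]
ee_rot: [2.658, 1.672, 0.002]
force: [5.7, -2.5, 1.6]
width: 0.168
gripper_force: 20.0
```

```bash
python3 -c "
from h import *
go(((.5135,.3785,.016),1.1215))"
```

```text
t 5.35 tcp [0.514  0.3806 0.016 ] hd 1.1226 tilt [ 0.0019 -0.0004] F [ 5.7 -2.5  1.6] w 0.168 gf 20.0 q [-0.42  0.73 -0.46  1.7   0.43  0.81 -1.53]
  (0.5135, 0.3785, 0.016) 1.1215 -> [-0.0021  0.0004 -0.    ] [ 0.0019 -0.0005  0.0011] dist 0.002
```

Emit:
jog_arm([
  [[0,0,0,0,0,0,1],[0,0,0,0,0,0,1],[0,0,-0.03,0,0,0,1],[0,0,-0.07,0,0,0,1],[0,0,-0.11,0,0,0,1],[0,0,-0.15,0,0,0,1],[0,0,-0.15,0,0,0,1]],
], force=55)

```text
clock: 5.93
position: [0.5143, 0.3851, 0.1739]
ee_rot: [-2.656, -1.673, -0.017]
force: [0.8, 1.8, -0.9]
width: 0.16
gripper_force: 55.0
```

```bash
python3 - <<'E'
from h import *
# big bronze barrel/extents: from first wrist picture mask via side+top
get_image("top"); k=best("casting","top",(322,348)); get_image("side"); ks=best("casting","side",(412,262))
for n,m in(("top",k),("side",ks)):
    y,x=np.nonzero(m); print(n,x.min(),x.max(),y.min(),y.max(),m.sum())
    for px in ((x.max(),y[x.argmax()]),(x.min(),y[x.argmin()]),(x[y.argmin()],y.min()),(x[y.argmax()],y.max())):
        print(px,[ray(n,px,z).round(3).tolist() for z in(0,.06,.12,.18)])
go(((.4755,.12,.12),1.723))
E
```

```text
top 305 341 330 377 1275
(np.int64(341), np.int64(346)) [[0.339, -0.002, 0.0], [0.35, 0.0, 0.06], [0.362, 0.003, 0.12], [0.373, 0.006, 0.18]]
(np.int64(305), np.int64(341)) [[0.35, 0.074, 0.0], [0.36, 0.072, 0.06], [0.371, 0.07, 0.12], [0.382, 0.069, 0.18]]
(np.int64(331), np.int64(330)) [[0.373, 0.019, 0.0], [0.382, 0.02, 0.06], [0.391, 0.022, 0.12], [0.401, 0.023, 0.18]]
(np.int64(318), np.int64(377)) [[0.274, 0.046, 0.0], [0.289, 0.046, 0.06], [0.304, 0.046, 0.12], [0.319, 0.046, 0.18]]
side 393 433 223 303 2156
(np.int64(433), np.int64(235)) [[0.288, -0.14, 0.0], [0.301, -0.077, 0.06], [0.313, -0.014, 0.12], [0.325, 0.05, 0.18]]
(np.int64(393), np.int64(279)) [[0.38, 0.011, 0.0], [0.385, 0.062, 0.06], [0.39, 0.114, 0.12], [0.395, 0.165, 0.18]]
(np.int64(418), np.int64(223)) [[0.323, -0.178, 0.0], [0.333, -0.112, 0.06], [0.342, -0.046, 0.12], [0.352, 0.02, 0.18]]
(np.int64(405), np.int64(303)) [[0.353, 0.073, 0.0], [0.36, 0.12, 0.06], [0.368, 0.166, 0.12], [0.375, 0.213, 0.18]]
t 6.13 tcp [0.5115 0.3805 0.164 ] hd 1.1241 tilt [-0.0022 -0.0019] F [-0.7 -0.5 -2.7] w 0.157 gf 55.0 q [-0.38  0.57 -0.53  1.58  0.32  1.08 -1.44]
  (0.4755, 0.12, 0.12) 1.723 -> [-0.2504  0.0801  0.0446] [-0.0019  0.0022 -0.5989] dist 0.267
```

Emit:
jog_arm([
  [[-0.25,0.08,0.045,0,0,-0.6,1],[-0.25,0.08,0.045,0,0,-0.6,1],[-0.25,0.08,0.045,0,0,-0.6,1],[-0.25,0.08,0.045,0,0,-0.6,1],[-0.25,0.08,0.045,0,0,-0.6,1],[-0.25,0.08,0.045,0,0,-0.6,1],[-0.25,0.08,0.045,0,0,-0.6,1],[-0.25,0.08,0.045,0,0,-0.6,1],[-0.25,0.08,0.08,0,0,-0.6,1],[-0.25,0.08,0.115,0,0,-0.6,1]],
])

```text
clock: 6.97
position: [0.4773, 0.1215, 0.05]
ee_rot: [2.047, 2.383, 0.004]
force: [1.0, 0.1, -2.5]
width: 0.156
gripper_force: 55.0
```

```bash
python3 -c "
from h import *
go(((.4755,.12,.025),1.723))"
```

```text
t 6.97 tcp [0.4773 0.1215 0.05  ] hd 1.7223 tilt [0.0019 0.0014] F [ 1.   0.1 -2.5] w 0.156 gf 55.0 q [ 0.11  0.54 -0.63  2.04  0.48  0.71 -0.67]
  (0.4755, 0.12, 0.025) 1.723 -> [-0.0012 -0.002   0.025 ] [ 0.0021 -0.0011 -0.0007] dist 0.025
```

Emit:
jog_arm([
  [[0,-0.002,0.025,0,0,0,1],[0,-0.002,0.025,0,0,0,1],[0,-0.002,0.025,0,0,0,1],[0,-0.002,0.025,0,0,0,1]],
])

```text
clock: 7.3
position: [0.4747, 0.1219, 0.0263]
ee_rot: [-2.044, -2.385, -0.001]
force: [0.3, -0.7, -2.2]
width: 0.16
gripper_force: 55.0
```

```bash
python3 - <<'E'
from h import *
go()
im=snap("top"); cv2.imwrite("pics/top_st.png",cv2.resize(im[200:320,220:430],None,fx=3.8,fy=3.8,interpolation=cv2.INTER_CUBIC)[:,:,::-1])
np.save("top_st.npy",im)
m=best("punch","top",(345,245)); mm=best("mount","top",(394,265)); k=best("casting","top",(378,270))
ig=np.zeros((480,640),bool); ig[250:288,360:395]=1
print("mount",fit(MOUNT,0,{"top":mm},(.5045,-.067,.153),{"top":ig}))
y,x=np.nonzero(m); print(m.sum(),x.min(),x.max(),y.min(),y.max()); np.save("pm.npy",m)
print("exp tip px",proj("top",[[.4755+.117*.1515,.12-.117*.988,.042]]))
E
```

```text
t 7.3 tcp [0.4747 0.1219 0.0263] hd 1.7247 tilt [-0.0002  0.0006] F [ 0.3 -0.7 -2.2] w 0.16 gf 55.0 q [ 0.09  0.57 -0.6   2.06  0.52  0.66 -0.71]
mount (array([ 0.50316118, -0.06787846,  0.15633899]), np.float64(0.039442912581699345))
193 299 338 273 282
exp tip px [[338.3355636  273.66457841]]
```

View pics/top_st.png

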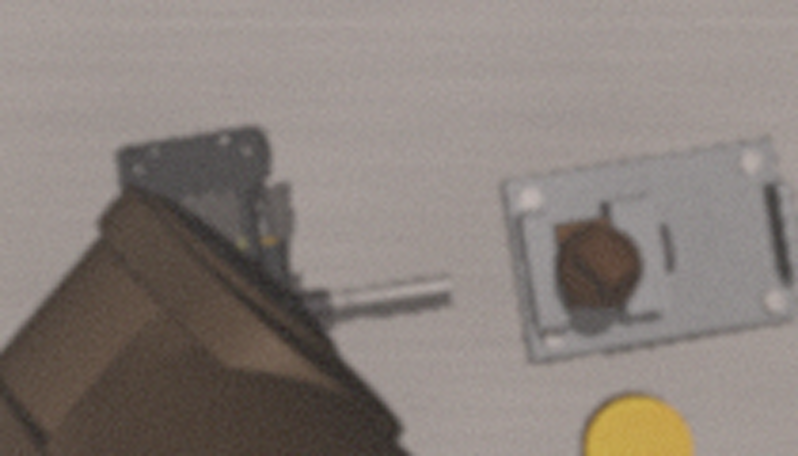

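```bash
python3 - <<'E'
from h import *
m=np.load("pm.npy"); im=np.load("top_st.npy"); ig=np.zeros_like(m); ig[:,:309]=1
p,f=fit([cyl(52,117,5)],.043,{"top":m},(.4755,.12,1.7235+np.pi),{"top":ig}); print(p,f)
d=np.array([np.cos(p[2]),np.sin(p[2])]); tip=p[:2]+.117*d; print("tip",tip,proj("top",[[*tip,.043]]))
g=im.sum(2)
for c in(312,318,324,330,336): print(c,g[268:288,c].tolist(),m[268:288,c].astype(int).tolist())
M=np.array([.5032,-.0679]);yw=.1563
X=np.array([np.cos(yw),np.sin(yw)]);Y=np.array([-np.sin(yw),np.cos(yw)])
print("tip in mount",(tip-M)@X,(tip-M)@Y,"heading err",p[2]-(yw-np.pi/2+2*np.pi))
t=np.array([.4747,.1219]);print("tcp in mount",(t-M)@X,(t-M)@Y)
E
```

```text
[0.47447087 0.12185378 4.85710007] 0.11447729350807681
tip [0.49134303 0.00607671] [[337.5357841  274.61582137]]
312 [455, 461, 441, 459, 456, 450, 441, 425, 393, 412, 439, 395, 348, 289, 284, 306, 386, 431, 447, 457] [0, 0, 0, 0, 0, 0, 0, 0, 0, 1, 1, 1, 1, 0, 0, 0, 0, 0, 0, 0]
318 [454, 438, 458, 450, 453, 440, 412, 391, 421, 475, 449, 367, 283, 268, 302, 358, 417, 441, 451, 457] [0, 0, 0, 0, 0, 0, 0, 0, 1, 1, 1, 1, 0, 0, 0, 0, 0, 0, 0, 0]
324 [448, 445, 449, 436, 450, 412, 381, 416, 466, 458, 383, 303, 268, 291, 347, 415, 448, 454, 456, 457] [0, 0, 0, 0, 0, 0, 0, 1, 1, 1, 1, 0, 0, 0, 0, 0, 0, 0, 0, 0]
330 [450, 437, 452, 449, 408, 374, 412, 486, 469, 397, 311, 278, 280, 333, 381, 443, 458, 444, 451, 457] [0, 0, 0, 0, 0, 0, 1, 1, 1, 1, 1, 0, 0, 0, 0, 0, 0, 0, 0, 0]
336 [456, 459, 443, 419, 394, 407, 471, 482, 414, 314, 284, 292, 355, 423, 456, 452, 448, 447, 454, 456] [0, 0, 0, 0, 0, 1, 1, 1, 1, 1, 0, 0, 0, 0, 0, 0, 0, 0, 0, 0]
tip in mount -0.00019689080809051352 0.07492064103597389 heading err -0.01158891278252927
tcp in mount 0.0013925149300519914 0.1919227732765697
```

Emit:
jog_arm([
  [[-0.015,0,0.001,0,0,0,1],[-0.03,0,0.001,0,0,0,1],[-0.036,0,0.001,0,0,0,1],[-0.038,0,0.001,0,0,0,1],[-0.04,0,0.001,0,0,0,1],[-0.042,0,0.001,0,0,0,1],[-0.044,0,0.001,0,0,0,1],[-0.045,0,0.001,0,0,0,1]],
])

```text
clock: 8.17
position: [0.4815, 0.0768, 0.0248]
ee_rot: [-2.045, -2.385, -0.0]
force: [-0.5, 0.3, -1.6]
width: 0.161
gripper_force: 55.0
```

Emit:
jog_arm([
  [[-0.002,0,0,0,0,0,1],[-0.004,0,0,0,0,0,1],[-0.006,0,0,0,0,0,1],[-0.007,0,0,0,0,0,1]],
])

```text
clock: 8.5
position: [0.4824, 0.0726, 0.0249]
ee_rot: [-2.041, -2.386, -0.005]
force: [-1.9, 8.6, -0.9]
width: 0.159
gripper_force: 55.0
```

```bash
cat >> h.py <<'E'
def inm():
    M=np.array([.5032,-.0679]);yw=.1563
    X=np.array([np.cos(yw),np.sin(yw)]);Y=np.array([-np.sin(yw),np.cos(yw)])
    s=observe();t=np.array(s["position"][:2])-M;F=np.array(s["force"][:2]); print("tcp in mount",(t@X).round(4),(t@Y).round(4),"tip y",(t@Y-.117).round(4),"F",(F@X).round(1),(F@Y).round(1))
E
python3 -c "
from h import *
go();inm()"
```

```text
t 8.5 tcp [0.4824 0.0726 0.0249] hd 1.7263 tilt [0.0006 0.0038] F [-1.9  8.6 -0.9] w 0.159 gf 55.0 q [ 0.19  0.57 -0.6   2.07  0.53  0.65 -0.61]
tcp in mount 0.0013 0.1421 tip y 0.0251 F -0.6 8.8
```

Emit:
jog_arm([
  [[-0.002,0,0,0,0,0,1],[-0.004,0,0,0,0,0,1],[-0.006,0,0,0,0,0,1],[-0.008,0,0,0,0,0,1],[-0.01,0,0,0,0,0,1],[-0.012,0,0,0,0,0,1],[-0.014,0,0,0,0,0,1],[-0.016,0,0,0,0,0,1]],
])

```text
clock: 9.17
position: [0.4848, 0.0571, 0.0249]
ee_rot: [-2.04, -2.386, -0.005]
force: [-3.1, 9.7, -3.2]
width: 0.158
gripper_force: 55.0
```

```bash
python3 -c "
from h import *
go();inm()"
```

```text
t 9.17 tcp [0.4848 0.0571 0.0249] hd 1.7267 tilt [0.0006 0.004 ] F [-3.1  9.7 -3.2] w 0.158 gf 55.0 q [ 0.22  0.57 -0.6   2.07  0.53  0.65 -0.58]
tcp in mount 0.0013 0.1264 tip y 0.0094 F -1.6 10.0
```

Emit:
jog_arm([
  [[-0.002,0,0,0,0,0,1],[-0.004,0,0,0,0,0,1],[-0.006,0,0,0,0,0,1],[-0.008,0,0,0,0,0,1],[-0.01,0,0,0,0,0,1],[-0.012,0,0,0,0,0,1],[-0.014,0,0,0,0,0,1],[-0.016,0,0,0,0,0,1],[-0.018,0,0,0,0,0,1],[-0.02,0,0,0,0,0,1]],
])

```text
clock: 10.0
position: [0.488, 0.0373, 0.0249]
ee_rot: [-2.04, -2.386, -0.005]
force: [-1.8, 9.8, -2.2]
width: 0.16
gripper_force: 55.0
```

```bash
python3 -c "
from h import *
go();inm()"
```

```text
t 10.0 tcp [0.488  0.0373 0.0249] hd 1.7267 tilt [0.0007 0.0039] F [-1.8  9.8 -2.2] w 0.16 gf 55.0 q [ 0.27  0.58 -0.6   2.07  0.53  0.65 -0.53]
tcp in mount 0.0013 0.1063 tip y -0.0107 F -0.2 10.0
```

Emit:
jog_arm([
  [[-0.002,0,0,0,0,0,1],[-0.004,0,0,0,0,0,1],[-0.006,0,0,0,0,0,1],[-0.008,0,0,0,0,0,1],[-0.01,0,0,0,0,0,1],[-0.012,0,0,0,0,0,1],[-0.013,0,0,0,0,0,1],[-0.013,0,0,0,0,0,1]],
])

```text
clock: 10.67
position: [0.49, 0.024, 0.0248]
ee_rot: [-2.041, -2.386, -0.005]
force: [-1.5, 8.4, -2.5]
width: 0.155
gripper_force: 55.0
```

```bash
python3 - <<'E'
from h import *
go();inm()
im=snap("top"); cv2.imwrite("pics/top_dr.png",cv2.resize(im[215:315,330:440],None,fx=6,fy=6,interpolation=cv2.INTER_CUBIC)[:,:,::-1])
im=snap("side"); 
for s in silhouettes("pin","side"): print(s["p"],s["pixel"],s["mask"].sum())
E
```

```text
t 10.67 tcp [0.49   0.024  0.0248] hd 1.7262 tilt [0.0006 0.0034] F [-1.5  8.4 -2.5] w 0.155 gf 55.0 q [ 0.29  0.58 -0.6   2.06  0.53  0.65 -0.51]
tcp in mount 0.0013 0.0929 tip y -0.0241 F -0.2 8.6
```

View pics/top_dr.png

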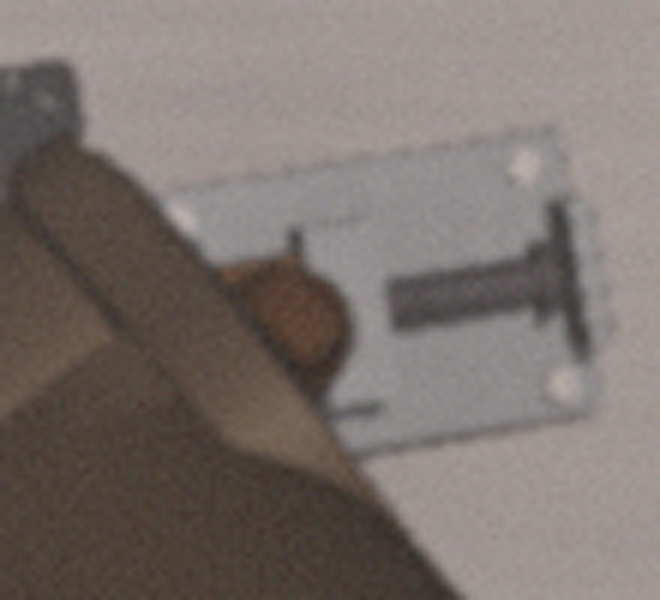

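The pin now stands about 50 mm proud of the far cheek (crop columns 390–558), with its head just short of the stop plate. I withdraw the punch.

Emit:
jog_arm([
  [[0.006,0,0,0,0,0,1],[0.016,0,0,0,0,0,1],[0.03,0,0,0,0,0,1],[0.05,0,0,0,0,0,1],[0.07,0,0,0,0,0,1],[0.095,0,0,0,0,0,1],[0.115,0,0,0,0,0,1],[0.125,0,-0.03,0,0,0,1],[0.135,0,-0.06,0,0,0,1],[0.14,0,-0.09,0,0,0,1]],
])

```text
clock: 11.65
position: [0.4673, 0.1619, 0.1156]
ee_rot: [-2.041, -2.387, 0.001]
force: [1.7, 0.9, -1.3]
width: 0.158
gripper_force: 55.0
```

```bash
python3 - <<'E'
from h import *
go(((.514,.3806,.1),1.1226))
E
```

```text
t 11.65 tcp [0.4673 0.1619 0.1156] hd 1.7267 tilt [-0.0015  0.0006] F [ 1.7  0.9 -1.3] w 0.158 gf 55.0 q [ 0.09  0.45 -0.7   1.97  0.38  0.85 -0.66]
  (0.514, 0.3806, 0.1) 1.1226 -> [0.2087 0.0801 0.0157] [-1.600e-03 -3.000e-04  6.041e-01] dist 0.224
```

Emit:
jog_arm([
  [[0.209,0.08,0.016,-0.0016,0,0.604,1],[0.209,0.08,0.016,-0.0016,0,0.604,1],[0.209,0.08,0.016,-0.0016,0,0.604,1],[0.209,0.08,0.016,-0.0016,0,0.604,1],[0.209,0.08,0.016,-0.0016,0,0.604,1],[0.209,0.08,0.016,-0.0016,0,0.604,1],[0.209,0.08,0.016,-0.0016,0,0.604,1],[0.209,0.08,0.016,-0.0016,0,0.604,1],[0.209,0.08,0.016,-0.0016,0,0.604,1],[0.209,0.08,0.016,-0.0016,0,0.604,1]],
])

```text
clock: 12.48
position: [0.516, 0.3766, 0.0985]
ee_rot: [2.661, 1.666, 0.001]
force: [0.0, -0.5, -1.6]
width: 0.16
gripper_force: 55.0
```

```bash
python3 - <<'E'
from h import *
go(((.514,.3806,.045),1.1226),((.514,.3806,.016),1.1226))
E
```

```text
t 12.48 tcp [0.516  0.3766 0.0985] hd 1.1186 tilt [ 0.0014 -0.0017] F [ 0.  -0.5 -1.6] w 0.16 gf 55.0 q [-0.4   0.63 -0.49  1.64  0.35  0.95 -1.46]
  (0.514, 0.3806, 0.045) 1.1226 -> [ 0.0027 -0.0036  0.0535] [ 0.002   0.0009 -0.004 ] dist 0.054
  (0.514, 0.3806, 0.016) 1.1226 -> [ 0.0028 -0.0037  0.0825] [ 0.002   0.0009 -0.004 ] dist 0.083
```

Emit:
jog_arm([
  [[0,0,0.02,0,0,0,1],[0,0,0.04,0,0,0,1],[0,0,0.045,0,0,0,1],[0,0,0.045,0,0,0,1],[0,0,0.045,0,0,0,1]],
])

```text
clock: 12.9
position: [0.5162, 0.3776, 0.0542]
ee_rot: [2.662, 1.667, 0.002]
force: [0.3, 0.8, -1.0]
width: 0.158
gripper_force: 55.0
```

```bash
python3 - <<'E'
from h import *
get_image("wrist"); m=best("punch","wrist",(300,300)); 
go(((.514,.3806,.016),1.1226))
E
```

```text
t 13.0 tcp [0.5167 0.3785 0.055 ] hd 1.1192 tilt [0.0029 0.0009] F [-0.4  0.  -2. ] w 0.158 gf 55.0 q [-0.41  0.68 -0.47  1.68  0.38  0.87 -1.49]
  (0.514, 0.3806, 0.016) 1.1226 -> [ 0.0007 -0.0034  0.039 ] [ 0.0022 -0.0021 -0.0034] dist 0.039
```

Emit:
jog_arm([
  [[0.001,-0.003,0,0,0,-0.003,1],[0.001,-0.003,0.008,0,0,-0.003,1],[0.001,-0.003,0.016,0,0,-0.003,1],[0.001,-0.003,0.024,0,0,-0.003,1],[0.001,-0.003,0.03,0,0,-0.003,1],[0.001,-0.003,0.034,0,0,-0.003,1],[0.001,-0.003,0.037,0,0,-0.003,1],[0.001,-0.003,0.038,0,0,-0.003,1]],
])

```text
clock: 13.67
position: [0.5138, 0.38, 0.0158]
ee_rot: [2.658, 1.671, 0.001]
force: [-3.4, -5.3, 13.0]
width: 0.159
gripper_force: 55.0
```

```bash
python3 - <<'E'
from h import *
go(((.514,.3806,.016),1.1226))
E
```

```text
t 13.67 tcp [0.5138 0.38   0.0158] hd 1.1225 tilt [ 0.0015 -0.0013] F [-3.4 -5.3 13. ] w 0.159 gf 55.0 q [-0.43  0.73 -0.45  1.7   0.41  0.8  -1.52]
  (0.514, 0.3806, 0.016) 1.1226 -> [ 0.0006 -0.0001 -0.0002] [ 0.0019  0.0005 -0.0001] dist 0.001
```

Seated with about 13 N. I ease up slightly and release, opening only partway.

Emit:
jog_arm([
  [[0,0,-0.001,0,0,0,1],[0,0,-0.001,0,0,0,0.3],[0,0,-0.001,0,0,0,0.3],[0,0,-0.001,0,0,0,0.3],[0,0,-0.001,0,0,0,0.2],[0,0,-0.02,0,0,0,0.0],[0,0,-0.06,0,0,0,-0.2],[0,0,-0.1,0,0,0,-0.5],[0,0,-0.14,0,0,0,-1],[0,0,-0.16,0,0,0,-1]],
])

```text
clock: 14.5
position: [0.5145, 0.3822, 0.181]
ee_rot: [-2.659, -1.673, -0.011]
force: [-0.1, 0.6, -0.1]
width: 0.71
gripper_force: 0.0
```

```bash
python3 - <<'E'
from h import *
im=snap("wrist","w3.png")
m=best("punch","wrist",(290,250))
if m is not None: print(m.sum(),fit(PUNCH,.033,{"wrist":m},(.5135,.379,-2.02)))
get_image("top"); pt=best("punch","top",(160,266)); print("top",fit(PUNCH,.033,{"top":pt},(.5135,.379,-2.02)))
go(((.47,-.03,.28),1.40),)
E
```

```text
7559 (array([ 0.52498271,  0.37027979, -2.02269856]), np.float64(0.686677094438781))
top (array([ 0.51296606,  0.37824488, -2.01964681]), np.float64(0.3360192501544565))
t 14.7 tcp [0.5137 0.3804 0.176 ] hd 1.1226 tilt [0.0025 0.    ] F [-0.1 -0.4 -0.6] w 0.885 gf 0.0 q [-0.38  0.56 -0.52  1.57  0.3   1.1  -1.42]
  (0.47, -0.03, 0.28) 1.4 -> [-0.3887  0.1387 -0.1042] [ 0.0024 -0.0008 -0.2774] dist 0.426
```

View pics/w3.png

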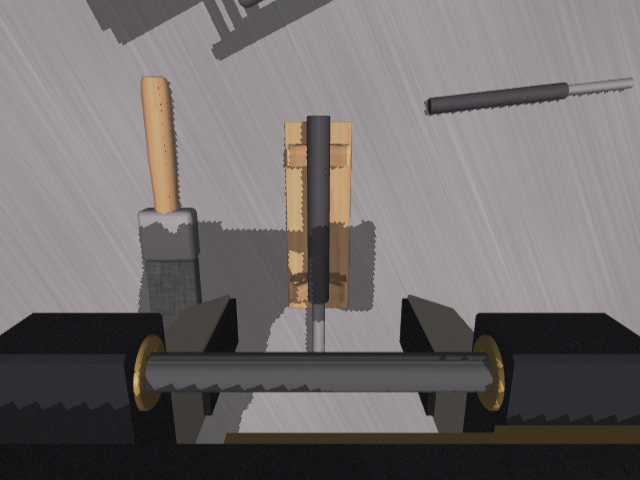

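The punch lies back in its rest. Next is the bronze.

Emit:
jog_arm([
  [[-0.389,0.139,-0.104,0,0,-0.5,-1],[-0.389,0.139,-0.104,0,0,-0.5,-1],[-0.389,0.139,-0.104,0,0,-0.5,-1],[-0.389,0.139,-0.104,0,0,-0.5,-1],[-0.389,0.139,-0.104,0,0,-0.5,-1],[-0.389,0.139,-0.104,0,0,-0.5,-1],[-0.389,0.139,-0.104,0,0,-0.5,-1],[-0.389,0.139,-0.104,0,0,-0.6,-1],[-0.389,0.139,-0.104,0,0,-0.6,-1],[-0.389,0.139,-0.104,0,0,-0.6,-1]],
])

```text
clock: 15.53
position: [0.4699, -0.0201, 0.2755]
ee_rot: [-2.045, -2.384, 0.001]
force: [1.0, -0.7, -0.2]
width: 0.999
gripper_force: 0.0
```

```bash
python3 - <<'E'
from h import *
go(((.503,-.065,.23),1.727),((.502,-.067,.20),1.727))
E
```

```text
t 15.53 tcp [ 0.4699 -0.0201  0.2755] hd 1.7236 tilt [-0.0012  0.0001] F [ 1.  -0.7 -0.2] w 0.999 gf 0.0 q [ 0.49  0.21 -0.65  1.82  0.14  1.16 -0.06]
  (0.503, -0.065, 0.23) 1.727 -> [-0.0494  0.0259  0.0454] [-0.0011 -0.0003 -0.0034] dist 0.072
  (0.502, -0.067, 0.2) 1.727 -> [-0.0512  0.0246  0.0754] [-0.0011 -0.0003 -0.0034] dist 0.094
```

Emit:
jog_arm([
  [[-0.01,0.026,0.02,0,0,-0.003,-1],[-0.01,0.026,0.04,0,0,-0.003,-1],[-0.01,0.026,0.045,0,0,-0.003,-1],[-0.01,0.026,0.045,0,0,-0.003,-1],[-0.01,0.026,0.045,0,0,-0.003,-1]],
])

```text
clock: 15.95
position: [0.4978, -0.0232, 0.2311]
ee_rot: [-2.04, -2.388, 0.0]
force: [0.6, 0.8, 0.3]
width: 0.999
gripper_force: 0.0
```

```bash
python3 - <<'E'
from h import *
im=snap("wrist"); cv2.imwrite("pics/w4.png",im[:,:,::-1])
m=best("mount","wrist",(320,240)); k=best("casting","wrist",(320,240))
y,x=np.nonzero(k); print("cast",k.sum(),x.min(),x.max(),y.min(),y.max())
ig=cv2.dilate(k.astype(np.uint8),np.ones((9,9)))>0; ig[345:]=1
m[345:]=0
# pin shaft ignored
for s in silhouettes("pin","wrist"): print("pin",s["p"],s["pixel"]); ig|=cv2.dilate(s["mask"].astype(np.uint8),np.ones((5,5)))>0
print(m.sum(),fit(MOUNT,0,{"wrist":m},(.503,-.067,.155),{"wrist":ig}))
go(((.503,-.068,.17),1.727))
E
```

```text
cast 10390 261 374 218 396
pin 0.63 [314.6, 349.6]
9523 (array([ 0.50377778, -0.07288889,  0.13944444]), np.float64(0.3475795442612622))
t 16.15 tcp [ 0.4989 -0.0233  0.2325] hd 1.727 tilt [ 0.0027 -0.0005] F [-0.1  1.   0.3] w 1.0 gf 0.0 q [ 0.45  0.29 -0.64  1.83  0.2   1.08 -0.1 ]
  (0.503, -0.068, 0.17) 1.727 -> [-0.0447 -0.0031  0.0625] [ 0.0026  0.0009 -0.    ] dist 0.077
```

View pics/w4.png

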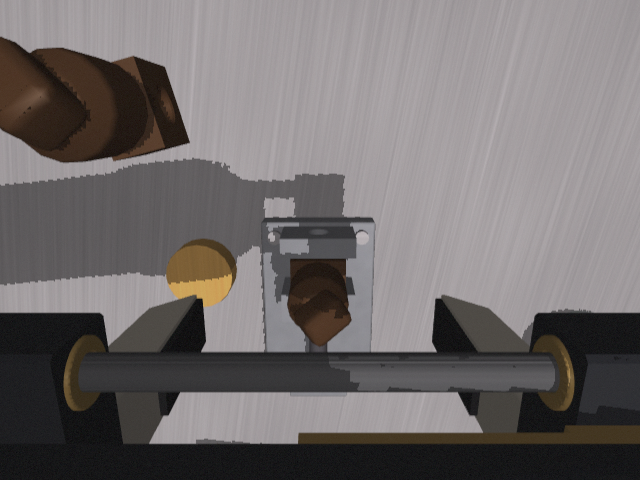

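The wrist view shows the mount square to the tool, with the barrel centred at column 319, which is the mid-line between the fingers. The pin stands clear on the far side. I descend over the barrel.

Emit:
jog_arm([
  [[-0.03,0,0,0,0,0,-1],[-0.045,0,0.01,0,0,0,-1],[-0.045,0,0.03,0,0,0,-1],[-0.045,0,0.06,0,0,0,-1],[-0.045,0,0.09,0,0,0,-1],[-0.045,0,0.115,0,0,0,-1],[-0.045,0,0.132,0,0,0,-1],[-0.045,0,0.14,0,0,0,-1],[-0.045,0,0.141,0,0,0,-1]],
])

```text
clock: 16.9
position: [0.5047, -0.0687, 0.089]
ee_rot: [-2.043, -2.386, 0.001]
force: [0.1, -0.5, -0.7]
width: 1.001
gripper_force: 0.0
```

```bash
python3 - <<'E'
from h import *
go(((.5034,-.0679,.091),1.727))
E
```

```text
t 16.9 tcp [ 0.5047 -0.0687  0.089 ] hd 1.7254 tilt [-0.0013  0.0001] F [ 0.1 -0.5 -0.7] w 1.001 gf 0.0 q [ 0.44  0.48 -0.55  1.97  0.35  0.78 -0.15]
  (0.5034, -0.0679, 0.091) 1.727 -> [ 0.001  -0.0012 -0.002 ] [-0.0013 -0.0003 -0.0016] dist 0.003
```

Emit:
jog_arm([
  [[0,0,-0.002,0,0,0,0.5],[0,0,-0.002,0,0,0,0.5],[0,0,-0.002,0,0,0,0.5],[0,0,-0.002,0,0,0,0.5],[0,0,-0.002,0,0,0,0.5],[0,0,-0.002,0,0,0,0.5],[0,0,-0.002,0,0,0,0.5],[0,0,-0.002,0,0,0,0.5],[0,0,-0.002,0,0,0,0.5],[0,0,-0.002,0,0,0,0.5]],
], force=15)

```text
clock: 17.73
position: [0.5052, -0.0687, 0.0926]
ee_rot: [2.043, 2.386, -0.0]
force: [-2.4, -0.4, 3.8]
width: 0.452
gripper_force: 14.5
```

```bash
python3 - <<'E'
from h import *
go(((.5034,-.0679,.091),1.727));inm()
E
```

```text
t 17.73 tcp [ 0.5052 -0.0687  0.0926] hd 1.7256 tilt [ 0.0003 -0.0006] F [-2.4 -0.4  3.8] w 0.452 gf 14.5 q [ 0.44  0.47 -0.55  1.97  0.34  0.79 -0.15]
  (0.5034, -0.0679, 0.091) 1.727 -> [ 0.001  -0.0017  0.0016] [ 0.0002  0.0006 -0.0014] dist 0.003
tcp in mount 0.0019 -0.0011 tip y -0.1181 F -2.5 -0.0
```

Emit:
jog_arm([
  [[0,0,0,0,0,0,0.5],[0,0,0,0,0,0,0.5],[0,0,-0.004,0,0,0,0.5],[0,0,-0.008,0,0,0,0.5],[0,0,-0.013,0,0,0,0.5],[0,0,-0.018,0,0,0,0.5],[0,0,-0.02,0,0,0,0.5]],
], force=45)

```text
clock: 18.32
position: [0.5064, -0.0684, 0.1135]
ee_rot: [2.041, 2.385, 0.003]
force: [1.0, 0.2, -5.8]
width: 0.446
gripper_force: 43.9
```

```bash
python3 - <<'E'
from h import *
go();inm()
E
```

```text
t 18.32 tcp [ 0.5064 -0.0684  0.1135] hd 1.7257 tilt [ 0.0028 -0.0002] F [ 1.   0.2 -5.8] w 0.446 gf 43.9 q [ 0.46  0.45 -0.56  1.95  0.32  0.83 -0.12]
tcp in mount 0.003 -0.001 tip y -0.118 F 1.0 0.0
```

Emit:
jog_arm([
  [[0,0,-0.02,0,0,0,0.5],[0,0,-0.045,0,0,0,0.5],[0,0,-0.07,0,0,0,0.5],[0,0,-0.09,0,0,0,0.5],[0,0,-0.1,0,0,0,0.5]],
])

```text
clock: 18.73
position: [0.5068, -0.0683, 0.2154]
ee_rot: [2.04, 2.384, 0.005]
force: [0.5, -0.2, -5.5]
width: 0.446
gripper_force: 43.9
```

```bash
python3 - <<'E'
from h import *
go(((.49,-.37,.2),1.628))
E
```

```text
t 18.73 tcp [ 0.5068 -0.0683  0.2154] hd 1.7259 tilt [ 0.0052 -0.0007] F [ 0.5 -0.2 -5.5] w 0.446 gf 43.9 q [ 0.51  0.33 -0.61  1.83  0.22  1.05 -0.03]
  (0.49, -0.37, 0.2) 1.628 -> [-0.2955 -0.0633  0.0155] [0.0051 0.0012 0.0979] dist 0.303
```

Emit:
jog_arm([
  [[-0.02,-0.004,0,0,0,0,0.5],[-0.05,-0.01,0.002,0,0,0.03,0.5],[-0.09,-0.018,0.004,0,0,0.05,0.5],[-0.13,-0.027,0.006,0,0,0.07,0.5],[-0.17,-0.035,0.008,0,0,0.08,0.5],[-0.21,-0.044,0.01,0,0,0.1,0.5],[-0.245,-0.052,0.012,0,0,0.1,0.5],[-0.275,-0.059,0.014,0,0,0.1,0.5],[-0.29,-0.062,0.015,0,0,0.1,0.5],[-0.295,-0.063,0.015,0,0,0.1,0.5]],
])

```text
clock: 19.57
position: [0.487, -0.3738, 0.1962]
ee_rot: [2.165, 2.276, -0.002]
force: [-0.2, 0.5, -5.8]
width: 0.439
gripper_force: 43.9
```

```bash
python3 - <<'E'
from h import *
go(((.49,-.37,.124),1.628))
E
```

```text
t 19.57 tcp [ 0.487  -0.3738  0.1962] hd 1.6205 tilt [-0.0005 -0.0009] F [-0.2  0.5 -5.8] w 0.439 gf 43.9 q [ 0.89  0.49 -0.47  1.61  0.24  1.1   0.4 ]
  (0.49, -0.37, 0.124) 1.628 -> [0.0037 0.0032 0.0722] [-0.0006  0.0008 -0.0075] dist 0.072
```

Emit:
jog_arm([
  [[0,0,0.02,0,0,0,0.5],[0,0,0.04,0,0,0,0.5],[0,0,0.055,0,0,0,0.5],[0,0,0.062,0,0,0,0.5],[0,0,0.064,0,0,0,0.5],[0,0,0.064,0,0,0,0.5],[0,0,0.064,0,0,0,0.5]],
])

```text
clock: 20.15
position: [0.4898, -0.3695, 0.1346]
ee_rot: [2.157, 2.28, 0.002]
force: [0.7, 0.1, -5.8]
width: 0.445
gripper_force: 43.9
```

```bash
python3 - <<'E'
from h import *
get_image("side"); k=best("casting","side",(360,150)); y,x=np.nonzero(k); print(x.min(),x.max(),y.min(),y.max())
go(((.49,-.37,.1206),1.628))
E
```

```text
348 366 108 155
t 20.25 tcp [ 0.4898 -0.3699  0.1349] hd 1.6259 tilt [ 0.0032 -0.0013] F [ 0.9 -0.5 -5.7] w 0.443 gf 43.9 q [ 0.87  0.55 -0.45  1.68  0.28  0.97  0.37]
  (0.49, -0.37, 0.1206) 1.628 -> [-0.0001  0.0001  0.0143] [ 0.0031  0.0015 -0.0021] dist 0.014
```

Emit:
jog_arm([
  [[0,0,0.003,0.003,0.0015,0,0.5],[0,0,0.006,0.003,0.0015,0,0.5],[0,0,0.008,0.003,0.0015,0,0.5],[0,0,0.0095,0.003,0.0015,0,0.5],[0,0,0.0105,0.003,0.0015,0,0.5],[0,0,0.0115,0.003,0.0015,0,0.5],[0,0,0.012,0.003,0.0015,0,0.5],[0,0,0.0125,0.003,0.0015,0,0.5],[0,0,0.013,0.003,0.0015,0,0.5]],
])

```text
clock: 21.0
position: [0.4891, -0.3697, 0.1207]
ee_rot: [-2.158, -2.28, 0.0]
force: [1.5, 0.0, -1.5]
width: 0.443
gripper_force: 43.8
```

Emit:
jog_arm([
  [[0,0,0.0005,0,0,0,0.5],[0,0,0.0008,0,0,0,0.5],[0,0,0.0008,0,0,0,0.5]],
])

```text
clock: 21.25
position: [0.4893, -0.3698, 0.1207]
ee_rot: [-2.159, -2.281, 0.001]
force: [-2.3, 0.5, 4.2]
width: 0.445
gripper_force: 43.8
```

```bash
python3 -c "
from h import *
go()"
```

```text
t 21.25 tcp [ 0.4893 -0.3698  0.1207] hd 1.6257 tilt [-0.001   0.0005] F [-2.3  0.5  4.2] w 0.445 gf 43.8 q [ 0.86  0.56 -0.45  1.69  0.29  0.95  0.36]
```

Seated on the riser with light contact. I reduce the grip, then open and rise.

Emit:
jog_arm([
  [[0,0,-0.0005,0,0,0,0.5],[0,0,-0.0005,0,0,0,0.5],[0,0,-0.0005,0,0,0,-0.2],[0,0,-0.0005,0,0,0,-0.6],[0,0,-0.0005,0,0,0,-1],[0,0,-0.0005,0,0,0,-1],[0,0,-0.0005,0,0,0,-1],[0,0,-0.0005,0,0,0,-1]],
], force=8)

```text
clock: 21.92
position: [0.4892, -0.3698, 0.1205]
ee_rot: [-2.158, -2.28, 0.0]
force: [0.8, -0.1, -0.2]
width: 0.838
gripper_force: 0.0
```

Emit:
jog_arm([
  [[0,0,-0.015,0,0,0,-1],[0,0,-0.04,0,0,0,-1],[0,0,-0.07,0,0,0,-1],[0,0,-0.1,0,0,0,-1],[0,0,-0.13,0,0,0,-1],[0.03,0,-0.15,0,0,0,-1],[0.06,0,-0.15,0,0,0,-1],[0.09,0,-0.15,0,0,0,-1],[0.1,0,-0.15,0,0,0,-1],[0.1,0,-0.15,0,0,0,-1]],
])

```text
clock: 22.75
position: [0.4843, -0.2666, 0.2712]
ee_rot: [-2.153, -2.286, -0.001]
force: [-0.1, -0.5, -0.2]
width: 0.999
gripper_force: 0.0
```

```bash
python3 - <<'E'
from h import *
go(); a=snap("top"); b=snap("side")
cv2.imwrite("pics/fin.png",np.vstack([cv2.resize(a,(400,300)),cv2.resize(b[60:340,200:600],(400,280))])[:,:,::-1])
E
```

```text
t 22.75 tcp [ 0.4843 -0.2666  0.2712] hd 1.6304 tilt [-0.0007  0.0013] F [-0.1 -0.5 -0.2] w 0.999 gf 0.0 q [ 0.8   0.34 -0.53  1.65  0.18  1.2   0.3 ]
```

View pics/fin.png

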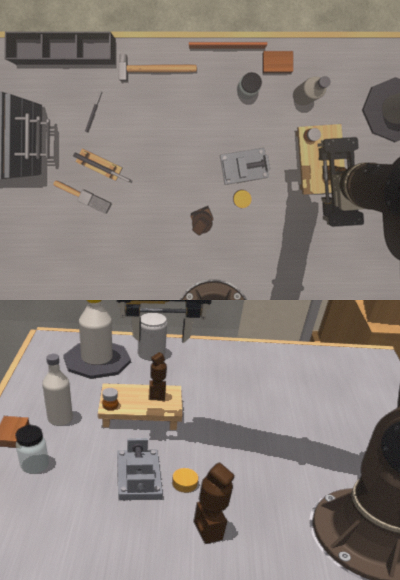

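The final view shows the bronze upright on the riser (about (158,378)), the pot, tin, jar and bottle unmoved, the pin still out, and the punch in its rest.

```bash
python3 -c "
from cell import *
print(sign_off())"
```

```text
the job is handed in; nothing more can be done
None
```

The job is done and handed in at about 23 s on the robot's clock: the pin is driven about 50 mm and clear of the foot, the punch is back in its rest, and the bronze stands upright on the riser. The jar, bottle, tin and pot look unmoved in the last pictures.

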